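Key the centrifuge rotor to its drive shaft

TASK

Lock the centrifuge rotor to its drive: take the tapered key with the oblong head out of the white stand, put it point down into the gap between the hub and the flat of the shaft, tapered side against the hub, and tap or press it down until it is tight. How deep it goes differs from unit to unit, so go by feel: finish with a firm push of about 20 N, and never drive it with more than 30 N, or the hub will crack. Leave the key standing straight in the gap, let go of it, and leave the two other pins in the stand.

Things in the scene. Friction and masses are not known exactly. Their poses are not given: they have to be found in the camera images.
- drive: Fixed drive unit: white casing 200 x 200 x 58 mm, dark green foot, aluminium rotor (176 mm across, top 86 mm up, eight tube pockets). Its round steel hub (76 mm across, flat top 122 mm above the table) surrounds an upright 26 mm shaft, flush with the hub top, one side milled flat. Origin on the shaft's axis at table height; z up; the flat looks along +x, away from the robot to within 30 degrees.
- slot (a point): Mouth of the gap: middle of the shaft's flat, level with the hub top. x points out of the flat to the hub, y along it, z up. Gap 17 mm wide (y); across (x) 11 to 14.5 mm at the top, unknown each time. Shaft side upright; hub side, a stiff lip that springs back about 30 N/mm, slopes in 1 mm per 5 mm of depth, like the key. The key first touches both sides 20 to 38 mm deep; friction holds it.
- stand_top (a point): Centre of the top face of the white stand, a fixed block 176 mm long (x), 34 mm wide (y), 65 mm high. Three through slots 22 x 18 mm (x, y) at x = -56, 0 and +56 mm; the key and two pins each hang in one by the head, resting on the top face. Which hangs where changes. Its x points away from the robot to within 25 degrees.
- key_head (a point): Centre of the steel key's oblong head: 34 (x) x 16 (y) x 24 mm high; grip it across the 16 mm. z up; x from the key's flat face to its tapered face. Its underside is 12 mm below this point, the tip 67 mm below; the flat upright face lies at x = -9 mm. In the stand its x is the stand's x, so the flat face is on the robot's side. In the gap the flat face goes to the shaft, x along the slot's x.
- key_tip (a point): Middle of the key's lower end (7 mm x 14 mm), 67 mm below key_head and 5.5 mm from it towards the flat face; axes as key_head. The wedge above it is 55 mm long, 14 mm wide (y) and thickens from 7 mm here to 18 mm at the head (1 mm in 5), all on the +x side.
- key: The tapered steel key, about 0.14 kg, 79 mm long with its head. Origin level with the tip, straight below the head's centre; axes as key_head.
- pin_round: Steel pin with a round head (30 mm across, 22 mm high), hanging in the stand; origin at the underside of the head. Stays there.
- pin_square: Steel pin with a square head (26 x 26 mm, 22 mm high), hanging in the stand; origin at the underside of the head. Stays there.
Not all that is in view belongs to the job. Leave any brown or purple look-alike of the key alone.

How it is judged:
On the way, in this order (a step that is already met when the one before it is completed fails the run):
1. the tapered key is lifted clear of the stand (z of key_tip in the frame of stand_top above 0.005 m), for 0.1 s.
2. the key's tip is in the gap, over 10 mm below the hub's top (z of key_tip in the frame of slot below -0.01 m and y of key_tip in the frame of slot between -0.006 and 0.006 m and x of key_tip in the frame of slot between 0 and 0.012 m), for 0.1 s.
At the end, for the whole second after the job is handed in: the key stands in the gap, tip over 15 mm below the hub's top and within 6 mm of the gap's middle sideways, tilted under 0.1 rad, at rest and wedged tight (it presses on the shaft with over 10 N after being let go; a 20 N push leaves more), and both pins are within 20 mm of their starts (contact force between key and drive above 10 N and z of key_tip in the frame of slot below -0.015 m and y of key_tip in the frame of slot between -0.006 and 0.006 m and x of key_tip in the frame of slot between 0 and 0.012 m and angle between key's own z axis and vertical below 0.1 rad and linear speed of key below 0.01 m/s and distance of each of pin_round, pin_square from where it was at the start of the episode below 0.02 m); the robot touches nothing.
It fails at once if the key is driven so hard that the hub cracks (over 32 N between key and shaft, reached with a push of over 30 N) (contact force between key and drive above 32 N).
It fails at once if another pin is taken or knocked out of the stand (distance of any of pin_round, pin_square from where it was at the start of the episode above 0.02 m).
It also fails if it takes over 51 s, if anything falls off the work surface, if the arm or the gripper's body presses on something with over 40 N, if the wrist force passes 120 N, or if a joint passes its speed limit or range.

ROBOT

A 6-joint arm with a two-finger parallel gripper is mounted at the origin on the work surface. World frame = base frame: x ahead of the robot, y to its left, z up, the work surface at z = 0. Lengths are in m, angles in rad, forces in N, time in s.
With the tool pointing down it reaches from about 0.35 to 0.85 m from the base axis. Payload 8.1 kg.
Tool frame: the origin (TCP) lies between the finger pads; the fingertips stand 8 mm ahead of it and the grasp point (between the pads) lies 11 mm behind it (robot.tip_reach is the y of the fingertips in the tool frame, in m); y points along the fingers, z is the direction in which the jaws open and shut, and the axes are right-handed (so a half turn about y gives the same grasp; the last joint's range is limited). The gripper opens to 93 mm and grips with 3 to 60 N. Pads are 15 mm wide; open, the fingers measure 128 mm over their backs; the gripper's body (75 mm by 188 mm) begins 65 mm behind the grasp point.
Start: joints at [-1.402, 0.13, 1.488, -0, 1.523, -0.085], TCP at [0.151, -0.581, 0.227] pointing down, gripper open.
Joint ranges: [-2.96, 2.96], [-0.89, 2.26], [0.02, 2.5], [-1.34, 4.48], [0, 2.73], [-2.66, 2.66]. Speed limits (rad/s): [2.39, 2.39, 2.79, 3.14, 3.14, 3.14].

INTERFACE

Orientations are given as a rotation vector (axis times angle).
In Python, from plant import robot gives the robot as it stands.
- The arm moves only by the tool carry_out, never from a script. Its argument "increments" is a list of rows, each an object with "linear": the shift along the tool's x, y, z in m, a list of three; "yaw": the turn about the tool's y in rad. A call has 1 to 5 rows; each row is the pose to reach, as a shift and turn from the pose measured when the call began, along the tool's axes at that moment; what a row does not reach only later rows make up. A row lasts 1/8 s, in which the tool goes at most 62.5 mm and 10.7 degrees, less where a joint would pass 70% of its speed; a pose out of reach is approached as far as the arm can. A call with a gripper value outside its range is refused whole. "gripper" is the opening, from 0 (shut) to 1 (fully open), set as the call begins (left out, the last holds). The fingers move at their own pace and stop on an object; "newtons" is the grip in N (left out, the last holds). Time passes only in rows, so rows that repeat a pose let the fingers close. It gives the time, the measured TCP pose, the force and the opening at its end, in the units of the state.
- robot.read_state(): the state, without advancing time (a new reading comes with each control period).
- robot.read_camera(name): name is "scene" or "top"; returns the picture (420x560x3 uint8, blue, green, red); there is no depth.
- robot.camera_params(name): a dict with "fov_y" (degrees; the focal length in pixels is half the picture's height over the tangent of half this angle, whatever the lens; pixels are square), "cx", "cy" (the principal point, pixels), "k1" (the pictures are not rectified: a ray, as slopes to the right and down, at radius r is drawn at 1 + k1 r^2 times it, then the intrinsics apply), "R" (3x3) and "t" (3): a world point X has camera coordinates R X + t. Camera axes: x right, y down, z forward; pixel columns grow to the right and rows downward; lengths in m; the calibration is good to about 2 mm. A picture is of the moment at which its call begins. camera_params takes no time and is no camera call.
- robot.close_job(): hands the job in, once; it reports no verdict.
The state is a dict: "t": time; "q": joint angles; "dq": joint speeds; "joint_torque": joint torques, N m; "tool_pos": TCP position; "orientation": TCP orientation; "force": force on the tool from outside, world axes, zero at the start; "wrist_torque": the same for the moment, N m; "opening": finger opening in m.
Only numpy, scipy, OpenCV 4.12 (cv2) and the standard library are available. Lean on these libraries where they do the work, as an engineer would, in place of code of your own. Each camera call takes 0.05 s, during which the arm holds its last target.

## Working session

There is one attempt and no reset: what is moved stays moved. The work goes in short steps, Python scripts to look and compute and a tool call to move; the robot and the scene stay as the last step left them, time stands still between calls to the robot, and variables do not carry over. Pictures are saved under pics/ and viewed, and the job is handed in when it is done.

Besides the shell and the picture viewer there is one more tool, called after "Call:" as a command line: name --argument value ..., lists and objects as JSON in quotes. carry_out: Moves the arm, as the interface text tells. Its arguments: {"type":"object","properties":{"increments":{"type":"array","items":{"type":"object","properties":{"linear":{"type":"array","items":{"type":"number"}},"yaw":{"type":"number"}}}},"gripper":{"type":"number"},"newtons":{"type":"number"}},"required":["increments"]}

```bash
ls; mkdir -p pics
python3 - <<'E'
from plant import robot
import cv2
s=robot.read_state(); print(s)
for n in("scene","top"):
    cv2.imwrite(f"pics/{n}0.png",robot.read_camera(n)); print(n,robot.camera_params(n))
print(robot.tip_reach)
E
```

```text
pics
{'t': 0.0, 'q': array([-1.40238798e+00,  1.31160179e-01,  1.48922473e+00,  8.27575176e-06,
        1.52300097e+00, -8.53872615e-02]), 'dq': array([-0.00121174, -0.00116472,  0.00115848,  0.00083806, -0.00104291,
       -0.00030844]), 'joint_torque': array([ 3.01986831e-03, -5.59841144e+01, -4.91751945e+01,  7.69541832e-02,
        3.56232037e-02, -1.57857198e-04]), 'tool_pos': array([ 0.15059021, -0.58024423,  0.22561797]), 'orientation': array([-0.2662425 ,  2.08815451, -2.08438556]), 'force': array([ 0.61429931, -0.23041679,  0.12788756]), 'wrist_torque': array([ 0.03430794, -0.03275434, -0.03325115]), 'opening': 0.09311212641911497}
scene {'fov_y': 54.36751611986603, 'cx': 280.70809610176264, 'cy': 207.4485754193389, 'k1': -0.08708225997379872, 'R': array([[ 0.37238827,  0.92799263, -0.01251615],
       [ 0.71055901, -0.2937593 , -0.63938358],
       [-0.59701999,  0.22920548, -0.76878604]]), 't': array([-0.28695743, -0.31657168,  1.04288157])}
top {'fov_y': 50.33104041948347, 'cx': 274.0207099947695, 'cy': 208.57309673047908, 'k1': 0.003072897696648733, 'R': array([[-0.05289692, -0.99858757, -0.00497782],
       [-0.97712058,  0.05278681, -0.20603139],
       [ 0.20600315, -0.0060345 , -0.97853272]]), 't': array([0.09186455, 0.56618121, 0.84935345])}
0.008
```

View pics/scene0.png

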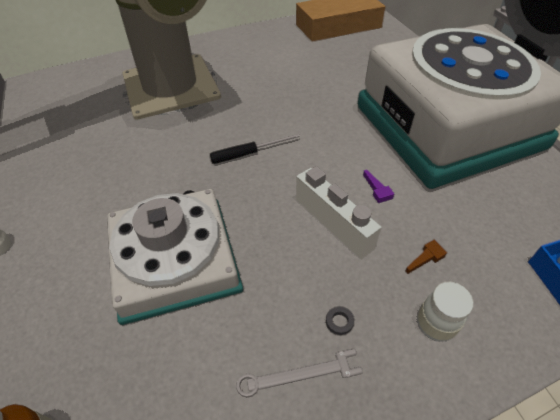

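View pics/top0.png

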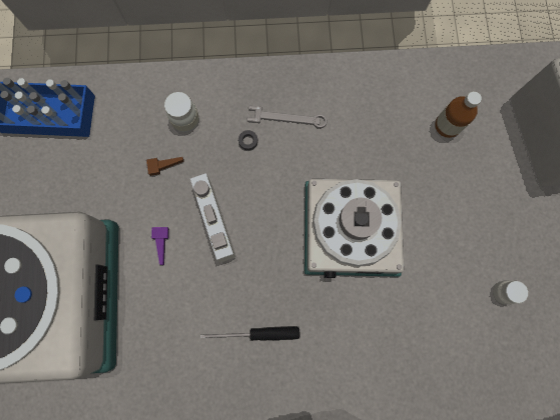

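The drive is at about (357,225) in the top view and the stand at about (212,218), with three heads on it. I'll zoom in on both.

Run:
```python
import cv2, numpy as np
a=cv2.imread("pics/top0.png"); b=cv2.imread("pics/scene0.png")
r=lambda i,x,y,w,h,k:cv2.resize(i[y:y+h,x:x+w],(w*k,h*k),interpolation=cv2.INTER_CUBIC)
cv2.imwrite("pics/z1.png",np.hstack([r(a,180,165,65,105,5),r(a,325,180,75,84,5)[:420].copy() if 0 else cv2.copyMakeBorder(r(a,325,180,75,84,5),0,105,0,0,cv2.BORDER_CONSTANT)]))
cv2.imwrite("pics/z2.png",np.hstack([r(b,290,160,95,100,5)[:,:475],cv2.copyMakeBorder(r(b,125,190,65,60,5),0,200,0,0,cv2.BORDER_CONSTANT)]))
```

```text
(no output)
```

View pics/z1.png

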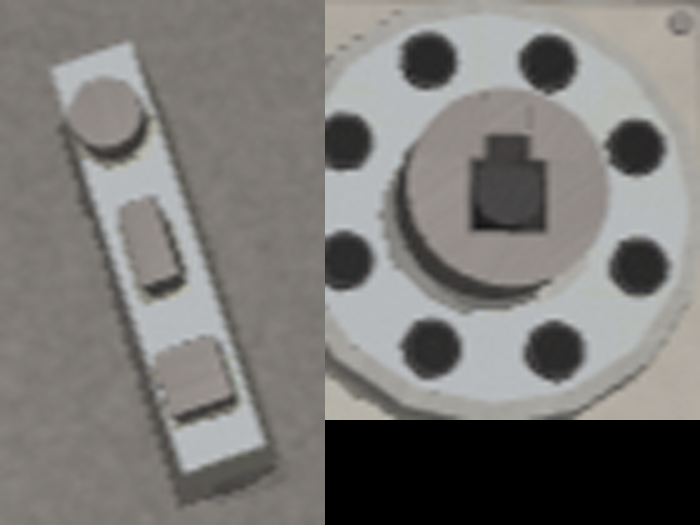

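View pics/z2.png

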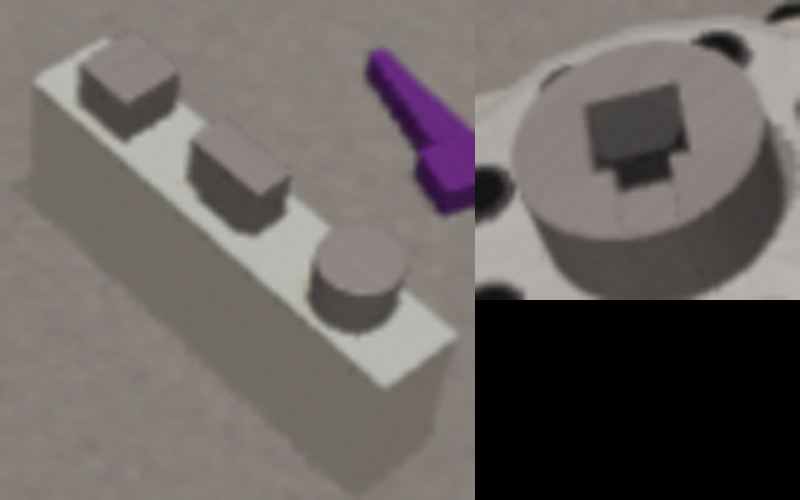

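The key (oblong head) hangs in the middle slot, at about (210,214) in the top view. The round pin is on the far side and the square pin on the near side. The gap is on the shaft's far (+x) side, at about (427,210)/5 in the zoom. Next I'll measure these.

```bash
cat > h.py <<'E'
import numpy as np, cv2
from plant import robot
def ray(n,uv,z):
    c=robot.camera_params(n); f=210/np.tan(np.radians(c['fov_y']/2))
    K=np.array([[f,0,c['cx']],[0,f,c['cy']],[0,0,1.]])
    p=cv2.undistortPoints(np.asarray(uv,float).reshape(-1,1,2),K,np.array([c['k1'],0,0,0.])).reshape(-1,2)
    d=np.c_[p,np.ones(len(p))]@c['R']; o=-c['R'].T@c['t']
    return o+d*((z-o[2])/d[:,2])[:,None]
def proj(n,X):
    c=robot.camera_params(n); f=210/np.tan(np.radians(c['fov_y']/2))
    K=np.array([[f,0,c['cx']],[0,f,c['cy']],[0,0,1.]])
    return cv2.projectPoints(np.asarray(X,float).reshape(-1,1,3),cv2.Rodrigues(c['R'])[0],c['t'],K,np.array([c['k1'],0,0,0.]))[0].reshape(-1,2)
E
python3 - <<'E'
from h import *
for n,f,bx in(("top","pics/top0.png",dict(stand=(180,165,70,105),hub=(335,190,55,55))),("scene","pics/scene0.png",dict(stand=(285,155,105,110),hub=(125,190,65,65)))):
    im=cv2.imread(f); hsv=cv2.cvtColor(im,cv2.COLOR_BGR2HSV)
    x,y,w,h=bx['hub']; g=im[y:y+h,x:x+w]
    print(n,'gray samples')
    gg=cv2.cvtColor(g,cv2.COLOR_BGR2GRAY)
    if n=="top":
        print("cols/rows"); print(gg[14:40,20:38])
    x,y,w,h=bx['stand']; s=cv2.cvtColor(im,cv2.COLOR_BGR2GRAY)[y:y+h,x:x+w]
    m=(s>175).astype(np.uint8)
    cs,_=cv2.findContours(m,cv2.RETR_EXTERNAL,cv2.CHAIN_APPROX_NONE)
    c=max(cs,key=cv2.contourArea); P=c.reshape(-1,2)+[x,y]
    W=ray(n,P,.065)[:,:2]; r=cv2.minAreaRect(W.astype(np.float32)*1000); print('stand rect',r)
E
```

```text
top gray samples
cols/rows
[[141 140 142 146 147 145 143 142 142 144 134 133 145 144 144 143 143 143]
 [142 142 144 146 144 142 142 143 143 143 133 134 145 144 144 142 144 145]
 [139 140 136 125 125 125 126 126 125 134 144 144 145 144 142 144 145 143]
 [140 126  92  71  68  69  71  70  69  73  90 125 144 142 144 146 143 143]
 [141 126  88  62  63  65  64  65  62  63  83 124 144 143 145 144 142 143]
 [141 123  88  63  64  66  65  64  66  62  82 122 142 145 146 144 143 142]
 [142 124  88  64  64  64  66  65  62  58  81 122 145 145 144 143 141 143]
 [112 105  76  64  64  64  64  64  61  58  79 113 126 135 142 143 144 143]
 [ 64  64  66  64  65  65  63  61  57  56  59  65  66  75 113 137 138 140]
 [ 57  61  67  69  67  67  66  67  66  64  63  62  57  66 110 139 140 140]
 [ 65  71  71  70  72  70  70  71  71  69  71  68  61  65 112 139 140 140]
 [ 61  70  70  70  72  72  70  71  70  71  71  72  68  68 111 141 141 141]
 [ 66  70  71  70  72  70  71  71  70  70  71  73  69  61 107 140 141 141]
 [ 65  70  72  69  70  71  71  70  72  73  73  70  70  63 109 141 140 141]
 [ 65  72  71  72  71  
[... 408 characters left out ...]
5 108 142 141 141]
 [ 32  32  35  41  55  67  72  70  63  59  60  53  54  54 108 140 140 141]
 [ 29  30  31  34  34  35  37  37  39  47  54  55  55  54 106 139 141 141]
 [113 112 113 113 113 112 100  85  89  93  96  97  96  96 120 141 140 139]
 [142 143 144 143 142 142 140 138 139 139 140 140 141 141 140 140 141 142]
 [145 144 145 146 145 143 142 143 142 143 144 144 143 143 142 141 142 141]
 [145 146 145 145 144 144 142 142 143 144 144 142 142 144 144 143 141 142]]
stand rect ((564.6437377929688, 190.345703125), (87.79814910888672, 30.608684539794922), 16.39860725402832)
scene gray samples
stand rect ((560.469482421875, 186.83895874023438), (94.9373550415039, 31.4921875), 16.642196655273438)
```

Run:
```python
from h import *
def cross(v,l):  # first sub-pixel crossing positions
    v=v.astype(float)-l; i=np.where(v[:-1]*v[1:]<0)[0]; return i+v[i]/(v[i]-v[i+1])
im=cv2.imread("pics/top0.png"); g=cv2.cvtColor(im,cv2.COLOR_BGR2GRAY)
L=[];R=[];T=[]
for r in range(207,211):
    c=cross(g[r,350:372],104)+350; L.append((c[0],r)); R.append((c[1],r))
for c in range(358,364):
    q=cross(g[200:212,c],104)+200; T.append((c,q[0]))
F=[]
l,r_,t=[ray("top",p,.122)[:,:2] for p in(L,R,T)]
print("L",l.mean(0),"R",r_.mean(0),"T",t.mean(0), "width",np.linalg.norm(l.mean(0)-r_.mean(0)))
sq=[];
for r in range(217,234):
    c=cross(g[r,362:380],100)+362; sq.append((c[-1] if len(c) else np.nan,r))
s=ray("top",sq,.122); p=np.polyfit(s[:,0],s[:,1],1); print("bore right yaw",np.arctan(p[0]),'y',s[:,1].mean())
b=[(c,(cross(g[228:242,c],90)+228)[0]) for c in range(352,368)]
s=ray("top",b,.122); p=np.polyfit(s[:,1],s[:,0],1); print("bore bottom yaw",-np.arctan(p[0]),'x',s[:,0].mean(),s[:,1].mean())
tl=[(c,(cross(g[200:230,c],100)+200)[0]) for c in (351,352,353,354,367,368)]
print('bore top',ray("top",tl,.122)[:,:2])
# flat: gray 64->70 boundary
for c in range(356,366): print(c,g[220:227,c],end=' ')
# hub circle
hs=cv2.cvtColor(im,cv2.COLOR_BGR2HSV).astype(int)
lab=im.astype(int); print()
m=((g>125)&(g<155)).astype(np.uint8); m[:190]=0;m[245:]=0;m[:,:335]=0;m[:,390:]=0
m=cv2.morphologyEx(m,cv2.MORPH_OPEN,np.ones((3,3),np.uint8))
cs,_=cv2.findContours(m,cv2.RETR_EXTERNAL,cv2.CHAIN_APPROX_NONE)
c=max(cs,key=cv2.contourArea); W=ray("top",c.reshape(-1,2),.122)[:,:2]
A=np.c_[2*W,np.ones(len(W))]; x=np.linalg.lstsq(A,(W**2).sum(1),rcond=None)[0]; print("hub c",x[:2],"r",np.sqrt(x[2]+x[:2]@x[:2]),len(W))
# casing edges
hsv=cv2.cvtColor(im,cv2.COLOR_BGR2HSV)
m=(g>165).astype(np.uint8); m[:170]=0;m[285:]=0;m[:,:300]=0;m[:,410:]=0
cs,_=cv2.findContours(m,cv2.RETR_EXTERNAL,cv2.CHAIN_APPROX_NONE)
c=max(cs,key=cv2.contourArea); W=ray("top",c.reshape(-1,2),.065)[:,:2]; print("casing",cv2.minAreaRect((W*1000).astype(np.float32)))
for n,f,(x0,y0,w,h) in(("top","pics/top0.png",(180,165,70,105)),("scene","pics/scene0.png",(285,155,105,110))):
    i=cv2.imread(f); s=cv2.cvtColor(i,cv2.COLOR_BGR2GRAY)[y0:y0+h,x0:x0+w]
    m=(s>165).astype(np.uint8)
    k,lab,st,_=cv2.connectedComponentsWithStats(m)
    P=np.concatenate([np.argwhere(lab==j)[:,::-1] for j in range(1,k) if st[j,4]>25])+[x0,y0]
    W=ray(n,P,.065)[:,:2]; print(n,'stand',cv2.minAreaRect((W*1000).astype(np.float32)),len(P))
```

```text
L [ 0.54879393 -0.09370886] R [ 0.54788654 -0.11050513] T [ 0.55246583 -0.1014632 ] width 0.016820756275052903
 ** On entry to DLASCL parameter number  4 had an illegal value
 ** On entry to DLASCL parameter number  4 had an illegal value
 ** On entry to DLASCL parameter number  4 had an illegal value
 ** On entry to DLASCL parameter number  4 had an illegal value
 ** On entry to DLASCL parameter number  5 had an illegal value
 ** On entry to DLASCL parameter number  4 had an illegal valueTraceback (most recent call last):
  File "<stdin>", line 16, in <module>
    c, resids, rank, s = lstsq(lhs, rhs, rcond)
                         ~~~~~^^^^^^^^^^^^^^^^^
    x, resids, rank, s = _umath_linalg.lstsq(a, b, rcond,
                         ~~~~~~~~~~~~~~~~~~~^^^^^^^^^^^^^
                                             signature=signature)
                                             ^^^^^^^^^^^^^^^^^^^^
    raise LinAlgError("SVD did not converge in Linear Least Squares")
numpy.linalg.LinAlgError: SVD did not converge in Linear Least Squares
```

```bash
cat > m.py <<'E'
from h import *
def cross(v,l):
    v=v.astype(float)-l; i=np.where(v[:-1]*v[1:]<0)[0]; return i+v[i]/(v[i]-v[i+1])
im=cv2.imread("pics/top0.png"); g=cv2.cvtColor(im,cv2.COLOR_BGR2GRAY)
sq=[(( cross(g[r,362:376],100)+362)[-1],r) for r in range(214,225)]
s=ray("top",sq,.122); p=np.polyfit(s[:,0],s[:,1],1); print("bore right yaw",np.arctan(p[0]),s[:,:2].mean(0))
sq=[((cross(g[r,346:362],100)+346)[0],r) for r in range(214,225)]
s=ray("top",sq,.122); p=np.polyfit(s[:,0],s[:,1],1); print("bore left yaw",np.arctan(p[0]),s[:,:2].mean(0))
b=[(c,(cross(g[218:232,c],100)+218)[-1]) for c in range(356,367)]
s=ray("top",b,.122); p=np.polyfit(s[:,1],s[:,0],1); print("bore bottom yaw",-np.arctan(p[0]),s[:,:2].mean(0))
print(g[205:230,345:358])
for c in range(356,366): print(c,g[209:215,c],end=' ')
m=((g>125)&(g<155)).astype(np.uint8); m[:190]=0;m[245:]=0;m[:,:335]=0;m[:,390:]=0
m=cv2.morphologyEx(m,cv2.MORPH_OPEN,np.ones((3,3),np.uint8))
cs,_=cv2.findContours(m,cv2.RETR_EXTERNAL,cv2.CHAIN_APPROX_NONE)
c=max(cs,key=cv2.contourArea); W=ray("top",c.reshape(-1,2),.122)[:,:2]
A=np.c_[2*W,np.ones(len(W))]; x=np.linalg.lstsq(A,(W**2).sum(1),rcond=None)[0]; print("\nhub c",x[:2],"r",np.sqrt(x[2]+x[:2]@x[:2]),len(W))
m=(g>165).astype(np.uint8); m[:170]=0;m[285:]=0;m[:,:300]=0;m[:,410:]=0
cs,_=cv2.findContours(m,cv2.RETR_EXTERNAL,cv2.CHAIN_APPROX_NONE)
c=max(cs,key=cv2.contourArea); W=ray("top",c.reshape(-1,2),.065)[:,:2]; print("casing",cv2.minAreaRect((W*1000).astype(np.float32)))
for n,f,(x0,y0,w,h) in(("top","pics/top0.png",(180,165,70,105)),("scene","pics/scene0.png",(285,155,105,110))):
    i=cv2.imread(f); s=cv2.cvtColor(i,cv2.COLOR_BGR2GRAY)[y0:y0+h,x0:x0+w]
    m=(s>165).astype(np.uint8)
    k,lab,st,_=cv2.connectedComponentsWithStats(m)
    P=np.concatenate([np.argwhere(lab==j)[:,::-1] for j in range(1,k) if st[j,4]>25])+[x0,y0]
    W=ray(n,P,.065)[:,:2]; print(n,'stand',cv2.minAreaRect((W*1000).astype(np.float32)),len(P))
E
python3 m.py
```

```text
bore right yaw -0.08614268007673445 [ 0.52748558 -0.11480334]
bore left yaw -0.11741345459005777 [ 0.52903138 -0.08610986]Traceback (most recent call last):
  File "m.py", line 9, in <module>
    b=[(c,(cross(g[218:232,c],100)+218)[-1]) for c in range(356,367)]
          ~~~~~~~~~~~~~~~~~~~~~~~~~~~~~^^^^
IndexError: index -1 is out of bounds for axis 0 with size 0
```

```bash
sed -i 's/,100)/,101.5)/g' m.py; python3 m.py
```

```text
bore right yaw -0.08672154894199673 [ 0.52748235 -0.11486328]
bore left yaw -0.11647795830910684 [ 0.52903456 -0.08605098]
bore bottom yaw -0.09474581495547658 [ 0.51493566 -0.09890999]
[[154 139 140 141 141 141 140 142 142 141 142 142 144]
 [139 140 141 140 141 141 140 141 141 140 139 140 136]
 [140 142 141 141 141 140 141 141 141 141 140 126  92]
 [140 140 140 141 140 141 141 140 140 139 141 126  88]
 [142 140 141 141 140 142 141 142 139 139 141 123  88]
 [141 142 142 141 141 142 141 140 140 141 142 124  88]
 [144 144 141 143 143 143 144 143 134 114 112 105  76]
 [146 144 144 144 144 145 146 145 126  85  64  64  66]
 [145 144 145 144 145 144 142 142 125  85  57  61  67]
 [142 144 146 146 144 143 142 145 127  86  65  71  71]
 [145 145 144 144 143 145 146 147 129  87  61  70  70]
 [146 145 143 144 145 147 148 147 127  84  66  70  71]
 [145 143 144 146 148 147 148 146 124  77  65  70  72]
 [143 144 147 148 147 146 147 145 123  77  65  72  71]
 [147 147 149 147 146 147 146 143 121  73  62  73  71]
 [148 147 147 146 147 146 144 143 121  70  59  71  71]
 [148 147 146 146 145 143 145 145 
[... 402 characters left out ...]
45]
 [ 87 127 145 144 143 143 143 143 144 145 145 146 145]]
356 [123 124 105  64  61  71] 357 [88 88 76 66 67 71] 358 [63 64 64 64 69 70] 359 [64 64 64 65 67 72] 360 [66 64 64 65 67 70] 361 [65 66 64 63 66 70] 362 [64 65 64 61 67 71] 363 [66 62 61 57 66 71] 364 [62 58 58 56 64 69] 365 [82 81 79 59 63 71] 
hub c [ 0.53249278 -0.10082316] r 0.03652446011170313 111
casing ((530.0599975585938, -99.66609191894531), (178.2567138671875, 180.05447387695312), 86.16278076171875)
top stand ((562.3277587890625, 189.80120849609375), (175.0390625, 31.56477165222168), 16.62828826904297) 619
scene stand ((562.66845703125, 187.32150268554688), (174.95077514648438, 32.958553314208984), 16.586069107055664) 678
```

Run:
```python
from h import *
from scipy.spatial.transform import Rotation as Ro
im=cv2.imread("pics/top0.png"); g=cv2.cvtColor(im,cv2.COLOR_BGR2GRAY)
for n,f,(x0,y0,w,h) in (("top","pics/top0.png",(305,175,100,95)),("scene","pics/scene0.png",(105,190,115,90))):
    g=cv2.cvtColor(cv2.imread(f),cv2.COLOR_BGR2GRAY)
    m=(g[y0:y0+h,x0:x0+w]<90).astype(np.uint8)
    k,lab,st,ce=cv2.connectedComponentsWithStats(m)
    P=[]
    for j in range(1,k):
        if 25<st[j,4]<200: P.append(ce[j]+[x0,y0]); print(st[j,4],P[-1].round(1),end=';')
    W=ray(n,P,.086)[:,:2]; print(); print((W*1000).round(1).tolist())
    c=W.mean(0); d=W-c; print(n,c,np.hypot(*d.T).round(4),np.degrees(np.arctan2(d[:,1],d[:,0])).round(1))
# flat & gap end
print('T,flat',ray("top",[(360.5,206.7),(360.5,213.0)],.122)[:,:2])
# heads
g=cv2.cvtColor(im,cv2.COLOR_BGR2GRAY); print(g[200:227,202:220])
s=robot.read_state(); R=Ro.from_rotvec(s['orientation']).as_matrix(); print(R.round(3))
```

```text
89 [345.3 191.8];95 [369.1 192.3];96 [328.2 208. ];95 [386.6 209.2];132 [349.  231.5];95 [328.3 231.8];96 [387.1 233. ];98 [345.8 249.2];98 [370.3 249.9];
[[590.9, -81.4], [587.4, -128.5], [560.1, -45.0], [551.5, -159.5], [511.2, -81.9], [512.7, -41.5], [504.3, -155.6], [477.0, -72.7], [473.2, -119.7]]
top [ 0.52981391 -0.09842965] [0.0634 0.065  0.0614 0.0648 0.0249 0.0594 0.0626 0.0588 0.0605] [  15.6  -27.6   60.4  -70.5  138.4  106.7 -114.   154.  -159.4]
29 [188.  191.6];37 [174.7 199. ];111 [196.  211.3];119 [125.2 228.4];128 [201.3 233.7];135 [127.3 252.5];139 [183.2 256.6];147 [151.6 264.9];
[[466.2, -45.6], [474.0, -70.3], [513.6, -43.6], [504.5, -157.6], [560.7, -47.1], [552.1, -161.2], [591.5, -83.2], [588.0, -130.5]]
scene [ 0.53133257 -0.09240404] [0.0802 0.0615 0.0519 0.0704 0.054  0.0719 0.0609 0.0683] [ 144.3  158.9  110.  -112.4   57.   -73.2    8.6  -33.9]
T,flat [[ 0.55185623 -0.10140661]
 [ 0.53976518 -0.10028223]]
[[186 185 186 186 185 184 185 184 185 184 184 184 165 119  92 111 124 125]
 [185 185 186 185 185 185 184 184 185 185 185 185 183 148  96 106 118 125]
 
[... 1247 characters left out ...]
4 142 110  91 153 185 185]
 [ 89 147 185 184 156 126 137 139 142 142 144 147 148 117  96 152 182 185]
 [ 86 117 164 185 166 138 137 138 140 143 138 115  85  64  97 156 184 185]
 [ 86 114 163 185 167 133 131 138 117  82  68  66  60  59  77 147 185 185]
 [ 86  90 147 184 167 136 105  68  65  58  56  59  65  80 141 181 184 185]
 [105  84 115 165 184 163 130  95  57  58  73 101 114 149 181 183 185 186]
 [105  84 113 161 185 166 143 132 110 108 116 150 180 182 184 184 184 185]
 [104  86  88 146 184 184 165 142 161 180 181 183 185 184 185 186 185 184]
 [105  86  84 115 164 185 183 182 184 186 185 185 185 185 185 185 184 185]]
[[-0.968 -0.     0.251]
 [-0.251  0.002 -0.968]
 [-0.    -1.    -0.002]]
```

```bash
cat >> h.py <<'E'
from scipy.spatial.transform import Rotation as Ro
def inc(p,zang=None):
    """increments to reach TCP p with tool z at heading zang (mod pi)"""
    s=robot.read_state(); R=Ro.from_rotvec(s['orientation']).as_matrix()
    d=R.T@(np.array(p)-s['tool_pos']); a=np.arctan2(R[1,2],R[0,2])
    yaw=0 if zang is None else -((zang-a+np.pi/2)%np.pi-np.pi/2)
    print('t',round(s['t'],2),'tcp',s['tool_pos'].round(4),'zhead',round(a,4),'inc',d.round(4),'yaw',round(yaw,4),'F',s['force'].round(2),'open',round(s['opening'],4),'q',s['q'].round(2),'tilt',R[:,1].round(4))
E
python3 - <<'E'
from h import *
inc([.5625,.1886,.15],np.radians(106.6))
for n,f,(x0,y0,x1,y1) in(("top","pics/top0.png",(203,204,215,222)),("scene","pics/scene0.png",(326,183,349,202))):
    g=cv2.cvtColor(cv2.imread(f),cv2.COLOR_BGR2GRAY)
    m=((g>126)&(g<148)); mm=np.zeros_like(m); mm[y0:y1,x0:x1]=m[y0:y1,x0:x1]
    k,lab,st,ce=cv2.connectedComponentsWithStats(mm.astype(np.uint8),connectivity=4); j=1+st[1:,4].argmax()
    P=np.argwhere(lab==j)[:,::-1]; W=ray(n,P,.089)[:,:2]*1000; print(n,st[j],W.mean(0),cv2.minAreaRect(W.astype(np.float32)))
E
```

```text
t 0.1 tcp [ 0.1506 -0.5803  0.2257] zhead -1.317 inc [-0.5918  0.0768 -0.6407] yaw -0.0359 F [ 0.2   0.16 -0.64] open 0.0932 q [-1.4   0.13  1.49 -0.    1.52 -0.09] tilt [-3.0e-04  1.7e-03 -1.0e+00]
top [204 205  11  17 119] [562.22440889 190.4036962 ] ((562.6923217773438, 190.39364624023438), (32.69569778442383, 15.631440162658691), 12.263245582580566)
scene [329 183  20  15 202] [560.98348887 192.44088288] ((562.7656860351562, 189.7262420654297), (32.88321304321289, 31.55905532836914), 67.57975006103516)
```

Call:
carry_out --increments '[{"linear": [-0.592, 0.05, -0.641], "yaw": -0.037}, {"linear": [-0.592, 0.05, -0.641], "yaw": -0.037}, {"linear": [-0.592, 0.05, -0.641], "yaw": -0.037}, {"linear": [-0.592, 0.05, -0.641], "yaw": -0.037}, {"linear": [-0.592, 0.05, -0.641], "yaw": -0.037}]' --gripper 1

```text
t: 0.72
tool_pos: [0.2983, -0.3037, 0.2084]
orientation: [-0.302, 2.068, -2.064]
force: [1.7, -0.3, -0.4]
opening: 0.0927
```

Run:
```python
from h import *
inc([.5625,.189,.15],np.radians(106.6))
```

```text
t 0.72 tcp [ 0.2983 -0.3037  0.2084] zhead -1.2805 inc [-0.3941  0.0593 -0.3964] yaw 0.0006 F [ 1.7  -0.32 -0.44] open 0.0927 q [-0.92 -0.35  1.97  0.    1.53  0.36] tilt [-2.0e-04  1.9e-03 -1.0e+00]
```

Call:
carry_out --increments '[{"linear": [-0.394, 0.05, -0.396]}, {"linear": [-0.394, 0.05, -0.396]}, {"linear": [-0.394, 0.05, -0.396]}, {"linear": [-0.394, 0.05, -0.396]}, {"linear": [-0.394, 0.05, -0.396]}]'

```text
$.increments[0]: bad value
```

Run:
```python
from h import *
inc([.5625,.189,.15],np.radians(106.6))
```

```text
t 0.72 tcp [ 0.2983 -0.3037  0.2084] zhead -1.2805 inc [-0.3941  0.0593 -0.3964] yaw 0.0006 F [ 1.7  -0.32 -0.44] open 0.0927 q [-0.92 -0.35  1.97  0.    1.53  0.36] tilt [-2.0e-04  1.9e-03 -1.0e+00]
```

Each row needs an explicit yaw, so I'll add it.

Call:
carry_out --increments '[{"linear": [-0.394, 0.05, -0.396], "yaw": 0}, {"linear": [-0.394, 0.05, -0.396], "yaw": 0}, {"linear": [-0.394, 0.05, -0.396], "yaw": 0}, {"linear": [-0.394, 0.05, -0.396], "yaw": 0}, {"linear": [-0.394, 0.05, -0.396], "yaw": 0}]'

```text
t: 1.35
tool_pos: [0.4453, -0.0293, 0.1811]
orientation: [-0.302, 2.067, -2.064]
force: [0.8, -0.5, 0.1]
opening: 0.093
```

Run:
```python
from h import *
inc([.5625,.189,.15],np.radians(106.6))
```

```text
t 1.35 tcp [ 0.4453 -0.0293  0.1811] zhead -1.2805 inc [-0.1747  0.0315 -0.1755] yaw 0.0006 F [ 0.8  -0.54  0.11] open 0.093 q [-0.18 -0.27  1.96  0.    1.46  1.1 ] tilt [ 2.0e-04  1.6e-03 -1.0e+00]
```

Call:
carry_out --increments '[{"linear": [-0.175, 0.03, -0.175], "yaw": 0}, {"linear": [-0.175, 0.03, -0.175], "yaw": 0}, {"linear": [-0.175, 0.03, -0.175], "yaw": 0}, {"linear": [-0.175, 0.03, -0.175], "yaw": 0}, {"linear": [-0.175, 0.03, -0.175], "yaw": 0}]'

```text
t: 1.98
tool_pos: [0.5623, 0.1919, 0.1485]
orientation: [-0.31, 2.067, -2.063]
force: [-0.2, -0.7, -1.0]
opening: 0.093
```

Run:
```python
from h import *
inc([.5625,.189,.077],np.radians(106.6))
```

```text
t 1.98 tcp [0.5623 0.1919 0.1485] zhead -1.2764 inc [0.0004 0.0715 0.003 ] yaw 0.0047 F [-0.19 -0.69 -1.04] open 0.093 q [0.24 0.17 1.59 0.   1.39 1.52] tilt [-0.004   0.0014 -1.    ]
```

Call:
carry_out --increments '[{"linear": [0, 0.035, 0.003], "yaw": 0}, {"linear": [0, 0.071, 0.003], "yaw": 0}, {"linear": [0, 0.071, 0.003], "yaw": 0}, {"linear": [0, 0.071, 0.003], "yaw": 0}]'

```text
t: 2.48
tool_pos: [0.5635, 0.1887, 0.079]
orientation: [-0.308, 2.067, -2.063]
force: [-0.4, 0.2, 0.6]
opening: 0.093
```

Run:
```python
from h import *
inc([.5625,.189,.077],np.radians(106.6))
cv2.imwrite("pics/s1.png",robot.read_camera("scene"))
```

```text
t 2.48 tcp [0.5635 0.1887 0.079 ] zhead -1.277 inc [ 0.0008  0.002  -0.0006] yaw 0.0041 F [-0.36  0.18  0.58] open 0.093 q [0.24 0.23 1.65 0.   1.26 1.51] tilt [-0.0028  0.0016 -1.    ]
```

View pics/s1.png

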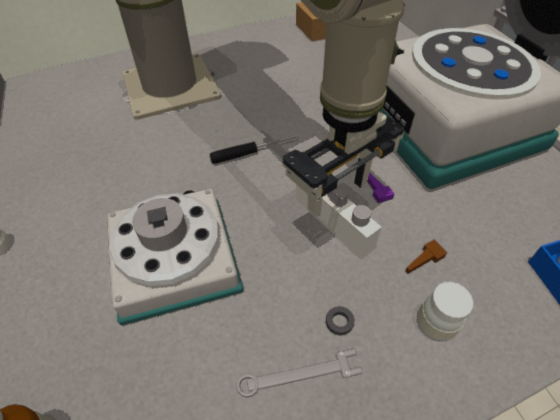

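The gripper straddles the middle head, around (345,195), and the round pin at (361,213) is clear. Closing now.

Call:
carry_out --increments '[{"linear": [0, 0.002, -0.0006], "yaw": 0.004}, {"linear": [0, 0.002, -0.0006], "yaw": 0.004}, {"linear": [0, 0.002, -0.0006], "yaw": 0.004}, {"linear": [0, 0.002, -0.0006], "yaw": 0.004}, {"linear": [0, 0.002, -0.0006], "yaw": 0.004}]' --gripper 0 --newtons 40

```text
t: 3.15
tool_pos: [0.5639, 0.1896, 0.0777]
orientation: [-0.303, 2.068, -2.064]
force: [0.3, 0.6, 0.0]
opening: 0.0478
```

Call:
carry_out --increments '[{"linear": [0, 0, 0], "yaw": 0}, {"linear": [0, 0, 0], "yaw": 0}, {"linear": [0, 0, 0], "yaw": 0}]'

```text
t: 3.52
tool_pos: [0.5639, 0.1896, 0.0776]
orientation: [-0.303, 2.068, -2.064]
force: [0.2, -1.5, 1.2]
opening: 0.0174
```

Run:
```python
from h import *
inc([.5625,.189,.17],np.radians(106.6))
```

```text
t 3.52 tcp [0.5639 0.1896 0.0776] zhead -1.2808 inc [ 0.0016 -0.0924 -0.0001] yaw 0.0003 F [ 0.2  -1.52  1.2 ] open 0.0174 q [0.24 0.23 1.65 0.   1.26 1.52] tilt [-0.0014  0.0019 -1.    ]
```

Call:
carry_out --increments '[{"linear": [0, 0, 0], "yaw": 0}, {"linear": [0, 0, 0], "yaw": 0}, {"linear": [0, -0.01, 0], "yaw": 0}, {"linear": [0, -0.02, 0], "yaw": 0}, {"linear": [0, -0.03, 0], "yaw": 0}]'

```text
t: 4.15
tool_pos: [0.5642, 0.1896, 0.1088]
orientation: [-0.302, 2.068, -2.064]
force: [-0.0, -0.3, -1.1]
opening: 0.0154
```

Run:
```python
from h import *
inc([.5625,.189,.215],np.radians(106.6))
```

```text
t 4.15 tcp [0.5642 0.1896 0.1088] zhead -1.2808 inc [ 0.0018 -0.1062 -0.0002] yaw 0.0002 F [-0.04 -0.34 -1.09] open 0.0154 q [0.24 0.2  1.63 0.   1.31 1.52] tilt [-7.0e-04  2.1e-03 -1.0e+00]
```

Call:
carry_out --increments '[{"linear": [0, -0.025, 0], "yaw": 0}, {"linear": [0, -0.05, 0], "yaw": 0}, {"linear": [0, -0.075, 0], "yaw": 0}, {"linear": [0, -0.106, 0], "yaw": 0}, {"linear": [0, -0.106, 0], "yaw": 0}]'

```text
t: 4.78
tool_pos: [0.5663, 0.1899, 0.2187]
orientation: [-0.295, 2.066, -2.06]
force: [0.7, 0.1, -1.7]
opening: 0.0158
```

Run:
```python
from h import *
inc([.5517,-.103,.215],np.radians(90)-.075)
cv2.imwrite("pics/s2.png",robot.read_camera("scene"))
inc([.5517,-.103,.215],np.radians(90)-.075)
```

```text
t 4.78 tcp [0.5663 0.1899 0.2187] zhead -1.2808 inc [0.0977 0.0025 0.2765] yaw 0.365 F [ 0.66  0.13 -1.72] open 0.0158 q [0.24 0.12 1.51 0.   1.5  1.52] tilt [ 0.0058  0.0037 -1.    ]
t 4.83 tcp [0.5652 0.1896 0.2163] zhead -1.2808 inc [0.0966 0.0004 0.2765] yaw 0.365 F [-0.   -0.6  -1.56] open 0.0155 q [0.24 0.12 1.52 0.   1.5  1.52] tilt [ 0.0026  0.0029 -1.    ]
```

View pics/s2.png

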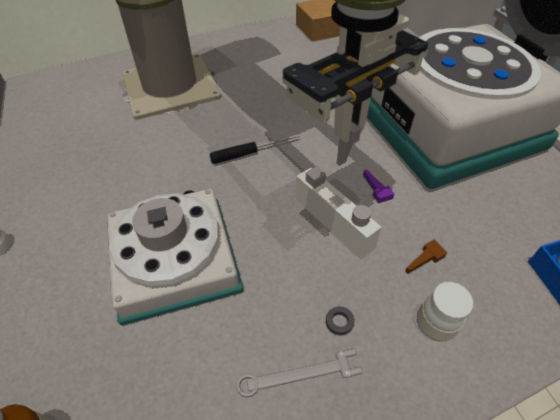

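The key is held (tip at about (343,160)) and both pins are still in the stand. Moving to above the drive.

Call:
carry_out --increments '[{"linear": [0.02, 0, 0.056], "yaw": 0.073}, {"linear": [0.039, 0, 0.11], "yaw": 0.146}, {"linear": [0.058, 0, 0.166], "yaw": 0.22}, {"linear": [0.078, 0, 0.22], "yaw": 0.29}, {"linear": [0.097, 0, 0.2765], "yaw": 0.365}]'

```text
t: 5.45
tool_pos: [0.55, -0.1046, 0.2133]
orientation: [-0.084, -2.186, 2.178]
force: [1.4, 0.6, -1.5]
opening: 0.0154
```

Call:
carry_out --increments '[{"linear": [0, 0, 0], "yaw": 0}, {"linear": [0, 0, 0], "yaw": 0}]'

```text
t: 5.7
tool_pos: [0.5491, -0.1043, 0.2114]
orientation: [-0.082, -2.186, 2.175]
force: [0.1, 0.6, -0.3]
opening: 0.0157
```

Run:
```python
from h import *
inc([.5517,-.103,.215],np.radians(90)-.075)
```

```text
t 5.7 tcp [ 0.5491 -0.1043  0.2114] zhead -1.6485 inc [-0.0025 -0.0036 -0.0015] yaw -0.0027 F [ 0.06  0.58 -0.35] open 0.0157 q [-0.28  0.03  1.62  0.    1.49  1.37] tilt [-0.0025  0.005  -1.    ]
```

Call:
carry_out --increments '[{"linear": [-0.0025, 0.002, -0.0015], "yaw": 0}, {"linear": [-0.0025, 0.002, -0.0015], "yaw": 0}, {"linear": [-0.0025, 0.002, -0.0015], "yaw": 0}, {"linear": [-0.0025, 0.002, -0.0015], "yaw": 0}]'

```text
t: 6.2
tool_pos: [0.5518, -0.1025, 0.2096]
orientation: [-0.081, -2.186, 2.176]
force: [0.1, -0.6, -1.7]
opening: 0.0157
```

Run:
```python
from h import *
inc([.5517,-.103,.215],np.radians(90)-.075)
a=robot.read_camera("scene");b=robot.read_camera("top")
cv2.imwrite("pics/s3.png",a);cv2.imwrite("pics/t3.png",b)
r=lambda i,x,y,w,h,k:cv2.resize(i[y:y+h,x:x+w],(w*k,h*k),interpolation=cv2.INTER_CUBIC)
cv2.imwrite("pics/z3.png",np.hstack([r(a,110,120,100,150,4),r(b,310,150,100,150,4)]))
```

```text
t 6.2 tcp [ 0.5518 -0.1025  0.2096] zhead -1.6477 inc [ 0.0001 -0.0054  0.0004] yaw -0.0019 F [ 0.13 -0.6  -1.69] open 0.0157 q [-0.28  0.04  1.62  0.    1.49  1.37] tilt [-0.0023  0.0048 -1.    ]
```

View pics/z3.png

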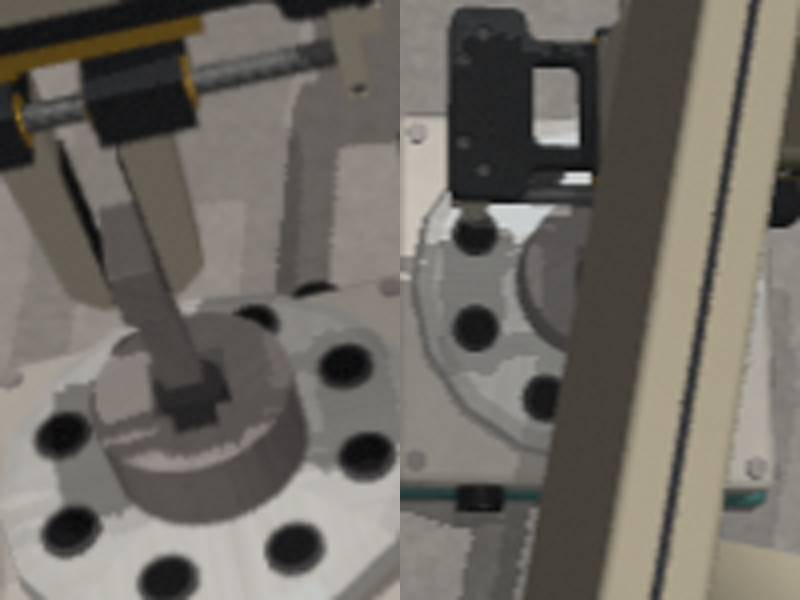

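The arm blocks the top view. In the scene view the key hangs at about (152,205) with its tip just above the gap. Zooming in there.

Run:
```python
from h import *
a=cv2.imread("pics/s3.png")
x,y,w,h=132,165,42,65
z=cv2.resize(a[y:y+h,x:x+w],None,fx=9,fy=9,interpolation=cv2.INTER_CUBIC)
z=cv2.convertScaleAbs(z,alpha=1.7,beta=-20)
# predicted: nominal with head center at tcp
psi=-.077; ex=np.array([np.cos(psi),np.sin(psi),0]); ey=np.array([-np.sin(psi),np.cos(psi),0]); ez=np.array([0,0,1])
tcp=np.array([.5518,-.1025,.2096]); H=tcp-[0,0,.0006]
tip=[H-.067*ez+a_*ex+b_*ey for a_,b_ in((-.009,-.007),(-.002,-.007),(-.002,.007),(-.009,.007))]
hd=[H+.012*s*ez+a_*ex+b_*ey for s in(1,-1) for a_,b_ in((-.017,-.008),(.017,-.008),(.017,.008),(-.017,.008))]
pt=proj("scene",tip); ph=proj("scene",hd); print(pt.round(1),ph.round(1))
z2=z.copy()
for p in pt: cv2.circle(z2,tuple(int(v) for v in (p-[x,y]+.5)*9),3,(0,0,255),-1)
for p in ph: cv2.circle(z2,tuple(int(v) for v in (p-[x,y]+.5)*9),3,(0,255,0),-1)
cv2.imwrite("pics/z4.png",np.hstack([z,z2]))
```

```text
[[150.7 214.3]
 [151.2 217.9]
 [160.8 215.6]
 [160.3 212. ]] [[134.  172.2]
 [136.  190.5]
 [148.7 187.5]
 [146.2 169.4]
 [139.  184.7]
 [141.2 202.8]
 [153.4 199.9]
 [150.8 181.9]]
```

View pics/z4.png

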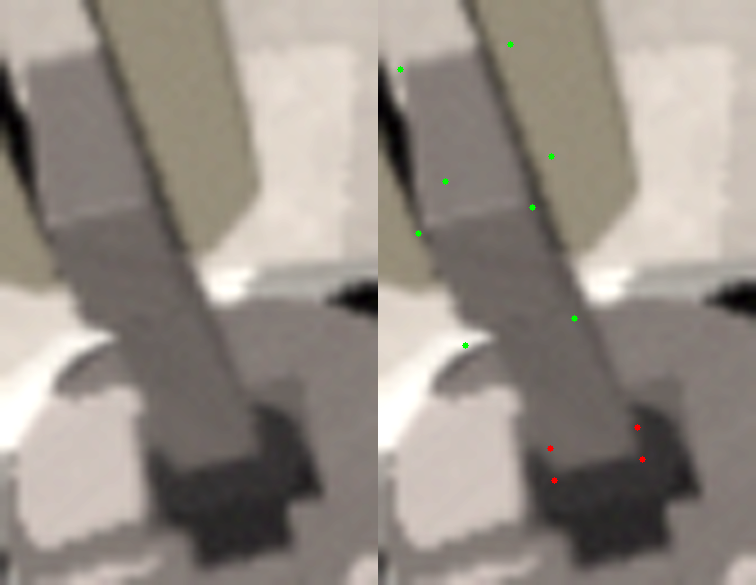

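Run:
```python
from h import *
a=cv2.imread("pics/s3.png"); b=cv2.imread("pics/scene0.png")
g=cv2.cvtColor(a,cv2.COLOR_BGR2GRAY); print("s3 rows 208-229, cols 145-170"); print(g[200:230,144:170])
g=cv2.cvtColor(b,cv2.COLOR_BGR2GRAY); print("s0"); print(g[214:232,146:170])
```

```text
s3 rows 208-229, cols 145-170
[[ 75  73  70  67  69  72  70  71  73  72  67  68  80  83  84  84  85  84
   84  85  85  85  86  86  86  84]
 [ 76  70  71  70  68  71  71  72  72  73  69  66  71  81  83  85  86  85
   87  86  86  85  85  87  83  84]
 [105  75  69  71  72  71  72  71  71  72  71  66  67  80  84  85  84  85
   86  84  83  86  87  86  84  84]
 [ 80  72  70  69  69  70  70  71  72  72  71  70  66  76  83  85  85  86
   87  86  87  85  84  85  85  86]
 [ 83  76  71  71  69  71  69  72  70  72  73  71  66  72  82  86  88  86
   86  86  84  85  84  84  85  84]
 [ 83  80  73  71  71  72  70  71  71  72  71  71  67  67  80  85  85  86
   85  85  83  84  84  85  85  85]
 [ 85  83  78  71  72  70  70  71  69  71  71  72  72  68  74  83  85  84
   85  83  79  84  85  86  87  85]
 [ 94  91  86  76  73  70  69  70  71  71  71  71  72  70  71  80  80  78
   74  73  73  76  84  86  86  86]
 [122 125 115  93  75  73  72  70  71  72  71  72  71  71  66  70  73  73
   73  72  72  74  85  85  86  85]
 [128 128 126 106  80  75  72  72  72  71  72  70  72  70  69  68  65  68
   70  71  72  
[... 3322 characters left out ...]
32 132 132 133 130 111  71  40  34  36  37  37  39  41  48  55  62
   95 128 130 131 131 132]
 [133 133 134 135 135 131 116  79  45  38  42  48  57  61  76  87  98 102
  113 126 131 131 131 131]
 [133 134 135 135 133 132 124  92  64  61  76  88  97 104 124 129 130 131
  124 129 131 131 131 131]
 [134 134 135 134 134 134 132 112 100 103 121 129 130 130 132 135 135 134
  131 128 130 132 131 130]
 [135 136 135 133 134 135 134 127 127 129 132 133 133 133 134 135 133 132
  131 120 129 131 131 130]
 [136 134 134 134 135 135 134 131 132 133 134 133 134 135 135 134 132 132
  132 124 129 131 132 130]
 [134 133 134 135 136 135 134 129 131 133 134 134 135 135 132 132 133 134
  134 129 130 130 131 130]]
```

Run:
```python
from h import *
psi=-.075
ex=np.array([np.cos(psi),np.sin(psi)]); ey=np.array([-np.sin(psi),np.cos(psi)])
def P(n,uv,z,l):
    W=ray(n,uv,z)[:,:2]; print(l,(W*1000).round(1).tolist(),'along x',(W@ex*1000).round(1),'y',(W@ey*1000).round(1))
P("scene",[(151,217),(160,214.8)],.142,"tip front (obs)")
print("tip front (FK)", 1000*(np.array([.5518,-.1025])-.002*ex)@ex, 1000*np.array([.5518,-.1025])@ey)
P("scene",[(152.2,224),(152.65,225),(152.9,226)],.122,"gapL")
P("scene",[(163.5,222),(163.6,223),(163.9,224)],.122,"gapR")
P("scene",[(154,227.6),(158,226.7),(161,225.9)],.122,"gap hub")
P("scene",[(150,221),(155,220.7),(159,220.0),(162,219.2)],.122,"flat")
P("top",[(356.5,209),(365.5,209)],.122,"gap L R top")
P("top",[(360.5,206.7),(360.5,213)],.122,"hub, flat top")
P("scene",[(137.6,190),(148.1,187.8)],.221,"headtop front")
```

```text
tip front (obs) [[547.4, -109.2], [548.4, -96.2]] along x [554.1 554.1] y [-67.9 -54.9]
tip front (FK) 555.9290848297721 -60.86564138340204
gapL [[543.5, -111.9], [545.6, -111.6], [547.6, -111.6]] along x [550.3 552.4 554.4] y [-70.9 -70.4 -70.3]
gapR [[546.2, -95.4], [548.1, -95.6], [550.2, -95.6]] along x [551.8 553.7 555.8] y [-54.2 -54.3 -54.1]
gap hub [[551.2, -110.6], [551.8, -104.8], [552.0, -100.3]] along x [557.9 558.1 558. ] y [-69.  -63.1 -58.7]
flat [[536.6, -113.9], [538.9, -106.8], [539.9, -100.9], [540.1, -96.4]] along x [543.6 545.4 545.9 545.8] y [-73.4 -66.1 -60.2 -55.7]
gap L R top [[547.8, -93.5], [546.9, -110.4]] along x [553.3 553.7] y [-52.2 -69.1]
hub, flat top [[551.9, -101.4], [539.8, -100.3]] along x [557.9 545.8] y [-59.8 -59.6]
headtop front [[568.1, -109.8], [569.6, -96.6]] along x [574.8 575.2] y [-66.9 -53.6]
```

Call:
carry_out --increments '[{"linear": [-0.0005, 0, 0.0007], "yaw": 0}, {"linear": [-0.0005, 0.006, 0.0007], "yaw": 0}, {"linear": [-0.0005, 0.011, 0.0007], "yaw": 0}, {"linear": [-0.0005, 0.015, 0.0007], "yaw": 0}, {"linear": [-0.0005, 0.018, 0.0007], "yaw": 0}]'

```text
t: 6.92
tool_pos: [0.552, -0.1034, 0.1911]
orientation: [-0.081, -2.186, 2.175]
force: [0.0, -0.7, -1.9]
opening: 0.0157
```

Run:
```python
from h import *
inc([.5523,-.1032,.192],np.radians(90)-.075)
a=robot.read_camera("scene")
cv2.imwrite("pics/s4.png",a)
x,y,w,h=132,165,42,65
z=cv2.resize(a[y:y+h,x:x+w],None,fx=9,fy=9,interpolation=cv2.INTER_CUBIC)
cv2.imwrite("pics/z5.png",cv2.convertScaleAbs(z,alpha=1.8,beta=-20))
inc([.5523,-.1032,.192],np.radians(90)-.075)
```

```text
t 6.92 tcp [ 0.552  -0.1034  0.1911] zhead -1.6483 inc [-0.0003 -0.0009 -0.0002] yaw -0.0025 F [ 0.04 -0.66 -1.86] open 0.0157 q [-0.28  0.05  1.64  0.    1.46  1.37] tilt [-0.0028  0.005  -1.    ]
t 6.97 tcp [ 0.5519 -0.1034  0.1908] zhead -1.6482 inc [-0.0004 -0.0012 -0.0002] yaw -0.0024 F [ 0.12  0.18 -1.66] open 0.0157 q [-0.28  0.05  1.64  0.    1.46  1.37] tilt [-0.0031  0.0051 -1.    ]
```

View pics/z5.png

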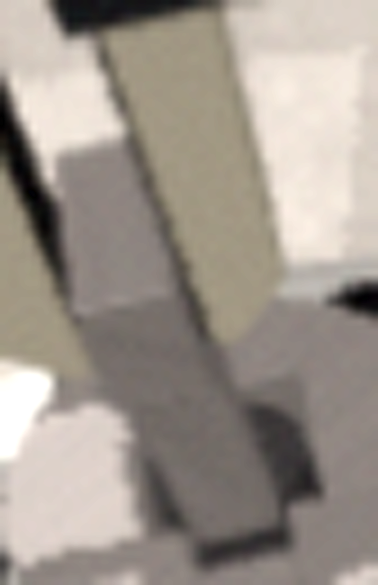

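The tip is at the mouth, inside the gap sideways, with a dark strip of about 4 mm left on the hub side. Continuing down.

Call:
carry_out --increments '[{"linear": [-0.0007, 0.002, 0], "yaw": 0}, {"linear": [-0.0007, 0.004, 0], "yaw": 0}, {"linear": [-0.0007, 0.006, 0], "yaw": 0}]'

```text
t: 7.35
tool_pos: [0.5526, -0.1034, 0.1846]
orientation: [-0.081, -2.186, 2.175]
force: [-0.2, 0.2, -1.0]
opening: 0.0156
```

Run:
```python
from h import *
inc([.5525,-.1032,.18],np.radians(90)-.075)
```

```text
t 7.35 tcp [ 0.5526 -0.1034  0.1846] zhead -1.6483 inc [ 0.0001  0.0046 -0.0002] yaw -0.0025 F [-0.23  0.18 -0.97] open 0.0156 q [-0.28  0.06  1.64  0.    1.45  1.37] tilt [-0.0031  0.0051 -1.    ]
```

Tip about 5 mm deep with no contact. Going further.

Call:
carry_out --increments '[{"linear": [0, 0.002, 0], "yaw": 0}, {"linear": [0, 0.004, 0], "yaw": 0}, {"linear": [0, 0.006, 0], "yaw": 0}, {"linear": [0, 0.008, 0], "yaw": 0}]'

```text
t: 7.85
tool_pos: [0.5526, -0.1034, 0.1766]
orientation: [-0.081, -2.186, 2.175]
force: [-0.4, -0.0, -1.5]
opening: 0.0156
```

Run:
```python
from h import *
inc([.5525,-.1032,.17],np.radians(90)-.075)
a=robot.read_camera("scene")
x,y,w,h=132,165,42,65
z=cv2.resize(a[y:y+h,x:x+w],None,fx=9,fy=9,interpolation=cv2.INTER_CUBIC)
cv2.imwrite("pics/z6.png",cv2.convertScaleAbs(z,alpha=1.8,beta=-20))
inc([.5525,-.1032,.17],np.radians(90)-.075)
```

```text
t 7.85 tcp [ 0.5526 -0.1034  0.1766] zhead -1.6482 inc [ 0.0001  0.0066 -0.0001] yaw -0.0024 F [-0.43 -0.04 -1.48] open 0.0156 q [-0.28  0.06  1.65  0.    1.43  1.37] tilt [-0.003   0.0051 -1.    ]
t 7.9 tcp [ 0.5525 -0.1033  0.1762] zhead -1.6482 inc [-0.0001  0.0062 -0.0001] yaw -0.0024 F [ 0.62  0.22 -0.53] open 0.0156 q [-0.28  0.06  1.65  0.    1.43  1.37] tilt [-0.0034  0.0052 -1.    ]
```

View pics/z6.png

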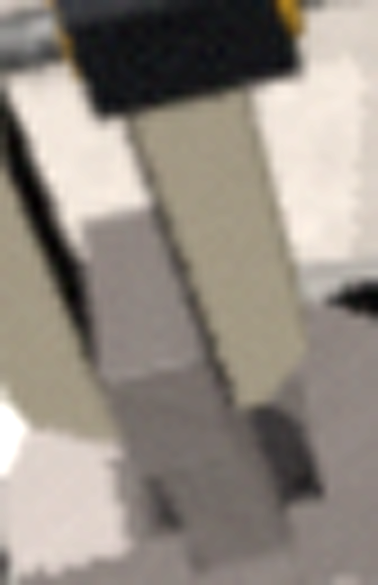

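Call:
carry_out --increments '[{"linear": [0.0005, 0, 0], "yaw": 0}, {"linear": [0.0005, 0, 0], "yaw": 0}]'

```text
t: 8.15
tool_pos: [0.5519, -0.1033, 0.1763]
orientation: [-0.08, -2.186, 2.175]
force: [0.2, -0.3, -1.1]
opening: 0.0156
```

Call:
carry_out --increments '[{"linear": [0.0005, 0, 0], "yaw": 0}, {"linear": [0.0005, 0, 0], "yaw": 0}]'

```text
t: 8.4
tool_pos: [0.5514, -0.1032, 0.1764]
orientation: [-0.081, -2.186, 2.175]
force: [0.4, 1.3, -1.3]
opening: 0.0158
```

Call:
carry_out --increments '[{"linear": [0.0004, 0, 0], "yaw": 0}, {"linear": [0.0004, 0, 0], "yaw": 0}]'

```text
t: 8.65
tool_pos: [0.551, -0.1032, 0.1764]
orientation: [-0.081, -2.186, 2.175]
force: [-0.0, -0.1, -1.3]
opening: 0.0156
```

Call:
carry_out --increments '[{"linear": [0.0004, 0, 0], "yaw": 0}, {"linear": [0.0004, 0, 0], "yaw": 0}]'

```text
t: 8.9
tool_pos: [0.5506, -0.1032, 0.1764]
orientation: [-0.081, -2.186, 2.175]
force: [0.0, 0.3, 0.1]
opening: 0.0157
```

Call:
carry_out --increments '[{"linear": [0.0004, 0, 0], "yaw": 0}, {"linear": [0.0004, 0, 0], "yaw": 0}]'

```text
t: 9.15
tool_pos: [0.5503, -0.1032, 0.1764]
orientation: [-0.081, -2.186, 2.175]
force: [0.9, 0.7, -2.8]
opening: 0.0157
```

Call:
carry_out --increments '[{"linear": [0.0004, 0, 0], "yaw": 0}, {"linear": [0.0004, 0, 0], "yaw": 0}]'

```text
t: 9.4
tool_pos: [0.5501, -0.1032, 0.1765]
orientation: [-0.082, -2.186, 2.175]
force: [2.3, 0.7, -1.4]
opening: 0.0157
```

Call:
carry_out --increments '[{"linear": [-0.0001, 0.002, 0], "yaw": 0}, {"linear": [-0.0001, 0.004, 0], "yaw": 0}, {"linear": [-0.0001, 0.006, 0], "yaw": 0}, {"linear": [-0.0001, 0.007, 0], "yaw": 0}]'

```text
t: 9.9
tool_pos: [0.5502, -0.1031, 0.1694]
orientation: [-0.082, -2.186, 2.175]
force: [1.0, -0.9, -0.4]
opening: 0.0159
```

Run:
```python
from h import *
inc([.5503,-.1032,.17],np.radians(90)-.075)
print(robot.read_state()['wrist_torque'])
```

```text
t 9.9 tcp [ 0.5502 -0.1031  0.1694] zhead -1.6482 inc [-0.0001 -0.0006  0.0001] yaw -0.0024 F [ 1.03 -0.93 -0.43] open 0.0159 q [-0.28  0.06  1.67  0.    1.42  1.37] tilt [-0.0023  0.005  -1.    ]
[ 0.01789661 -0.29267508 -0.01979853]
```

Call:
carry_out --increments '[{"linear": [0, 0.001, 0], "yaw": 0}, {"linear": [0, 0.002, 0], "yaw": 0}]'

```text
t: 10.15
tool_pos: [0.5503, -0.1031, 0.1673]
orientation: [-0.082, -2.186, 2.175]
force: [0.9, 0.3, -0.1]
opening: 0.0158
```

Call:
carry_out --increments '[{"linear": [0, 0.001, 0], "yaw": 0}, {"linear": [0, 0.002, 0], "yaw": 0}]'

```text
t: 10.4
tool_pos: [0.5503, -0.1031, 0.1653]
orientation: [-0.082, -2.186, 2.175]
force: [-0.1, -1.4, -0.4]
opening: 0.0159
```

Call:
carry_out --increments '[{"linear": [0, 0.001, 0], "yaw": 0}, {"linear": [0, 0.001, 0], "yaw": 0}]'

```text
t: 10.65
tool_pos: [0.5502, -0.1031, 0.1641]
orientation: [-0.082, -2.186, 2.175]
force: [2.6, -1.2, -2.1]
opening: 0.0158
```

Call:
carry_out --increments '[{"linear": [0, 0.001, 0], "yaw": 0}, {"linear": [0, 0.001, 0], "yaw": 0}]'

```text
t: 10.9
tool_pos: [0.5502, -0.1031, 0.163]
orientation: [-0.082, -2.186, 2.175]
force: [1.4, -0.1, -3.5]
opening: 0.0156
```

Call:
carry_out --increments '[{"linear": [0, 0.001, 0], "yaw": 0}, {"linear": [0, 0.001, 0], "yaw": 0}]'

```text
t: 11.15
tool_pos: [0.5502, -0.1031, 0.1619]
orientation: [-0.082, -2.186, 2.175]
force: [2.0, 0.0, -1.4]
opening: 0.0157
```

Call:
carry_out --increments '[{"linear": [0, 0.001, 0], "yaw": 0}, {"linear": [0, 0.001, 0], "yaw": 0}]'

```text
t: 11.4
tool_pos: [0.5502, -0.1031, 0.1608]
orientation: [-0.082, -2.186, 2.175]
force: [1.7, -0.8, -2.6]
opening: 0.0157
```

Call:
carry_out --increments '[{"linear": [0, 0.001, 0], "yaw": 0}, {"linear": [0, 0.001, 0], "yaw": 0}]'

```text
t: 11.65
tool_pos: [0.5502, -0.1031, 0.1597]
orientation: [-0.082, -2.186, 2.175]
force: [1.8, 0.1, -0.9]
opening: 0.0157
```

Call:
carry_out --increments '[{"linear": [0, 0.001, 0], "yaw": 0}, {"linear": [0, 0.001, 0], "yaw": 0}]'

```text
t: 11.9
tool_pos: [0.5502, -0.1031, 0.1588]
orientation: [-0.082, -2.186, 2.175]
force: [1.3, -0.6, 1.0]
opening: 0.0154
```

Call:
carry_out --increments '[{"linear": [0, 0.0005, 0], "yaw": 0}, {"linear": [0, 0.0008, 0], "yaw": 0}]'

```text
t: 12.15
tool_pos: [0.5503, -0.1031, 0.1584]
orientation: [-0.082, -2.186, 2.176]
force: [-0.3, -0.4, 5.0]
opening: 0.0158
```

Call:
carry_out --increments '[{"linear": [0, 0.0005, 0], "yaw": 0}, {"linear": [0, 0.0008, 0], "yaw": 0}]'

```text
t: 12.4
tool_pos: [0.5503, -0.1031, 0.158]
orientation: [-0.082, -2.186, 2.176]
force: [-1.4, 0.4, 6.2]
opening: 0.0155
```

Call:
carry_out --increments '[{"linear": [0, 0.0005, 0], "yaw": 0}, {"linear": [0, 0.0009, 0], "yaw": 0}]'

```text
t: 12.65
tool_pos: [0.5504, -0.1032, 0.1578]
orientation: [-0.082, -2.186, 2.176]
force: [-2.6, -0.5, 8.8]
opening: 0.0159
```

Call:
carry_out --increments '[{"linear": [0, 0.0005, 0], "yaw": 0}, {"linear": [0, 0.001, 0], "yaw": 0}]'

```text
t: 12.9
tool_pos: [0.5504, -0.1032, 0.1576]
orientation: [-0.083, -2.186, 2.176]
force: [-3.5, 0.8, 9.2]
opening: 0.0155
```

Call:
carry_out --increments '[{"linear": [0.0002, 0, 0], "yaw": 0}, {"linear": [0.0002, 0, 0], "yaw": 0}]'

```text
t: 13.15
tool_pos: [0.5503, -0.1032, 0.1576]
orientation: [-0.083, -2.186, 2.176]
force: [-1.1, 0.5, 4.0]
opening: 0.0157
```

Call:
carry_out --increments '[{"linear": [0, 0, 0], "yaw": 0}, {"linear": [0, 0, 0], "yaw": 0}, {"linear": [0, 0, 0], "yaw": 0}, {"linear": [0, 0, 0], "yaw": 0}]' --gripper 0.5

```text
t: 13.65
tool_pos: [0.5502, -0.1032, 0.1574]
orientation: [-0.083, -2.186, 2.176]
force: [0.3, 0.5, 0.5]
opening: 0.0456
```

Run:
```python
from h import *
inc([.5485,-.1031,.182],np.radians(90)-.075)
a=robot.read_camera("scene")
cv2.imwrite("pics/s7.png",a)
x,y,w,h=120,150,64,85
z=cv2.resize(a[y:y+h,x:x+w],None,fx=7,fy=7,interpolation=cv2.INTER_CUBIC)
cv2.imwrite("pics/z7.png",cv2.convertScaleAbs(z,alpha=1.5,beta=-20))
```

```text
t 13.65 tcp [ 0.5502 -0.1032  0.1574] zhead -1.6482 inc [ 0.0017 -0.0246 -0.    ] yaw -0.0024 F [0.28 0.46 0.47] open 0.0456 q [-0.28  0.07  1.68  0.    1.39  1.37] tilt [-0.0015  0.0046 -1.    ]
```

View pics/z7.png

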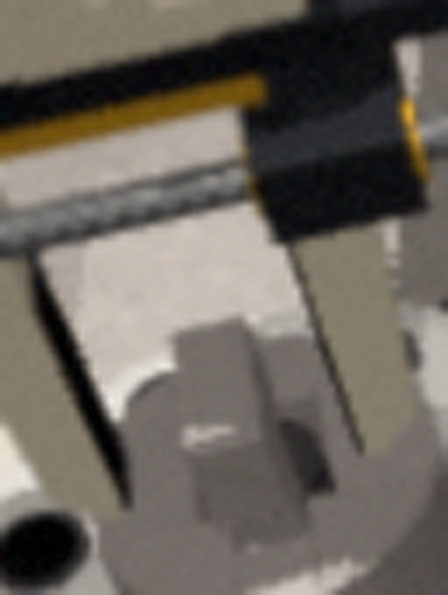

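The key stands upright in the gap with the fingers clear of it. I'll raise the gripper, shut the fingers and press on top of the head.

Call:
carry_out --increments '[{"linear": [0, -0.015, 0], "yaw": 0}, {"linear": [0, -0.031, 0], "yaw": 0}, {"linear": [0.0015, -0.031, 0], "yaw": 0}, {"linear": [0.0015, -0.031, 0], "yaw": 0}]'

```text
t: 14.2
tool_pos: [0.5488, -0.1033, 0.1888]
orientation: [-0.083, -2.186, 2.177]
force: [0.2, -0.3, -0.9]
opening: 0.0465
```

Call:
carry_out --increments '[{"linear": [0, 0, 0], "yaw": 0}, {"linear": [0, 0, 0], "yaw": 0}, {"linear": [0, 0, 0], "yaw": 0}, {"linear": [0, 0, 0], "yaw": 0}, {"linear": [0, 0, 0], "yaw": 0}]' --gripper 0

```text
t: 14.82
tool_pos: [0.5488, -0.1032, 0.1888]
orientation: [-0.083, -2.186, 2.177]
force: [0.4, -0.1, -0.1]
opening: 0.0026
```

Run:
```python
from h import *
inc([.5487,-.1031,.18],np.radians(90)-.075)
```

```text
t 14.82 tcp [ 0.5488 -0.1032  0.1888] zhead -1.6482 inc [ 0.0001  0.0088 -0.0001] yaw -0.0024 F [ 0.39 -0.13 -0.13] open 0.0026 q [-0.28  0.04  1.65  0.    1.45  1.37] tilt [-9.0e-04  4.4e-03 -1.0e+00]
```

Call:
carry_out --increments '[{"linear": [0, 0.004, 0], "yaw": 0}, {"linear": [0, 0.008, 0], "yaw": 0}, {"linear": [0, 0.009, 0], "yaw": 0}, {"linear": [0, 0.009, 0], "yaw": 0}]'

```text
t: 15.32
tool_pos: [0.5487, -0.1032, 0.1795]
orientation: [-0.083, -2.186, 2.176]
force: [-0.1, 0.0, 0.3]
opening: 0.0005
```

Call:
carry_out --increments '[{"linear": [0, 0.0008, 0], "yaw": 0}, {"linear": [0, 0.0015, 0], "yaw": 0}]'

```text
t: 15.58
tool_pos: [0.5487, -0.1032, 0.1781]
orientation: [-0.083, -2.186, 2.176]
force: [0.1, 1.0, 0.3]
opening: 0.0005
```

Call:
carry_out --increments '[{"linear": [0, 0.0005, 0], "yaw": 0}, {"linear": [0, 0.0008, 0], "yaw": 0}]'

```text
t: 15.82
tool_pos: [0.5487, -0.1032, 0.1773]
orientation: [-0.083, -2.186, 2.177]
force: [-0.3, -0.6, 2.0]
opening: 0.0006
```

Call:
carry_out --increments '[{"linear": [0, 0.0005, 0], "yaw": 0}, {"linear": [0, 0.0008, 0], "yaw": 0}]'

```text
t: 16.08
tool_pos: [0.5489, -0.1033, 0.1773]
orientation: [-0.084, -2.186, 2.177]
force: [-3.1, 0.4, 6.7]
opening: 0.0008
```

Call:
carry_out --increments '[{"linear": [0, 0.0006, 0], "yaw": 0}, {"linear": [0, 0.001, 0], "yaw": 0}]'

```text
t: 16.32
tool_pos: [0.5491, -0.1033, 0.1772]
orientation: [-0.085, -2.186, 2.178]
force: [-3.2, 1.9, 9.8]
opening: 0.0004
```

Call:
carry_out --increments '[{"linear": [0.0003, 0.001, 0], "yaw": 0}, {"linear": [0.0003, 0.0016, 0], "yaw": 0}]'

```text
t: 16.58
tool_pos: [0.5493, -0.1034, 0.1772]
orientation: [-0.086, -2.187, 2.179]
force: [-3.8, 0.9, 12.1]
opening: 0.0005
```

Call:
carry_out --increments '[{"linear": [0.0003, 0.0014, 0], "yaw": 0}, {"linear": [0.0003, 0.002, 0], "yaw": 0}]'

```text
t: 16.82
tool_pos: [0.5495, -0.1035, 0.1771]
orientation: [-0.088, -2.187, 2.181]
force: [-5.0, 1.0, 13.8]
opening: 0.0003
```

Run:
```python
from h import *
inc([.5487,-.1032,.1771],np.radians(90)-.075)
s=robot.read_state();print(s['wrist_torque'],s['joint_torque'].round(2))
```

```text
t 16.82 tcp [ 0.5495 -0.1035  0.1771] zhead -1.648 inc [ 0.0009  0.     -0.0003] yaw -0.0022 F [-5.    0.98 13.79] open 0.0003 q [-0.28  0.05  1.67  0.    1.42  1.37] tilt [ 0.0037  0.0028 -1.    ]
[0.24915652 1.03688149 0.00534348] [ -0.1  -43.57 -43.37   0.17  -2.16   0.  ]
```

Call:
carry_out --increments '[{"linear": [0.0008, 0.0016, -0.0002], "yaw": 0}, {"linear": [0.0008, 0.0022, -0.0002], "yaw": 0}]'

```text
t: 17.08
tool_pos: [0.5494, -0.1036, 0.177]
orientation: [-0.091, -2.187, 2.182]
force: [-5.4, 1.3, 14.5]
opening: 0.0006
```

Call:
carry_out --increments '[{"linear": [0.001, 0.0024, -0.0003], "yaw": 0}, {"linear": [0.001, 0.0024, -0.0003], "yaw": 0}, {"linear": [0.001, 0.0024, -0.0003], "yaw": 0}]'

```text
t: 17.45
tool_pos: [0.5492, -0.1035, 0.177]
orientation: [-0.094, -2.187, 2.185]
force: [-6.1, 0.2, 13.6]
opening: 0.0007
```

Run:
```python
from h import *
inc([.5487,-.1032,.1771],np.radians(90)-.075)
```

```text
t 17.45 tcp [ 0.5492 -0.1035  0.177 ] zhead -1.648 inc [ 0.0006 -0.0001 -0.0003] yaw -0.0022 F [-6.08  0.24 13.61] open 0.0007 q [-0.28  0.04  1.67  0.    1.42  1.37] tilt [ 8.4e-03  9.0e-04 -1.0e+00]
```

Call:
carry_out --increments '[{"linear": [0.0015, 0.0028, -0.0003], "yaw": 0}, {"linear": [0.0015, 0.0032, -0.0003], "yaw": 0}]'

```text
t: 17.7
tool_pos: [0.5489, -0.1036, 0.1763]
orientation: [-0.097, -2.188, 2.187]
force: [-5.8, 0.6, 15.5]
opening: 0.0005
```

Call:
carry_out --increments '[{"linear": [0.002, 0.0034, -0.0003], "yaw": 0}, {"linear": [0.002, 0.0036, -0.0003], "yaw": 0}]'

```text
t: 17.95
tool_pos: [0.5487, -0.1037, 0.176]
orientation: [-0.103, -2.189, 2.191]
force: [-3.3, 0.4, 16.0]
opening: 0.0002
```

Call:
carry_out --increments '[{"linear": [0.002, 0.0038, -0.0003], "yaw": 0}, {"linear": [0.002, 0.0042, -0.0003], "yaw": 0}]'

```text
t: 18.2
tool_pos: [0.5487, -0.1038, 0.1756]
orientation: [-0.109, -2.19, 2.196]
force: [-4.7, 1.2, 19.2]
opening: 0.0003
```

Call:
carry_out --increments '[{"linear": [0.0022, 0.0044, -0.0003], "yaw": 0}, {"linear": [0.0022, 0.0048, -0.0003], "yaw": 0}]'

```text
t: 18.45
tool_pos: [0.5487, -0.104, 0.1751]
orientation: [-0.116, -2.191, 2.2]
force: [-5.4, 0.7, 24.9]
opening: 0.0005
```

Run:
```python
from h import *
inc([.5487,-.1032,.1771],np.radians(90)-.075)
a=robot.read_camera("scene")
cv2.imwrite("pics/s8.png",a)
x,y,w,h=120,150,64,85
z=cv2.resize(a[y:y+h,x:x+w],None,fx=7,fy=7,interpolation=cv2.INTER_CUBIC)
cv2.imwrite("pics/z8.png",cv2.convertScaleAbs(z,alpha=1.5,beta=-20))
inc([.5487,-.1032,.1771],np.radians(90)-.075)
```

```text
t 18.45 tcp [ 0.5487 -0.104   0.1751] zhead -1.648 inc [-0.     -0.002  -0.0008] yaw -0.0022 F [-5.44  0.66 24.9 ] open 0.0005 q [-0.28  0.02  1.7   0.    1.39  1.37] tilt [ 0.0284 -0.0054 -0.9996]
t 18.5 tcp [ 0.5487 -0.104   0.1751] zhead -1.648 inc [ 0.     -0.002  -0.0008] yaw -0.0022 F [-5.57  1.41 22.74] open 0.0009 q [-0.28  0.02  1.7   0.    1.39  1.37] tilt [ 0.0284 -0.0054 -0.9996]
```

View pics/z8.png

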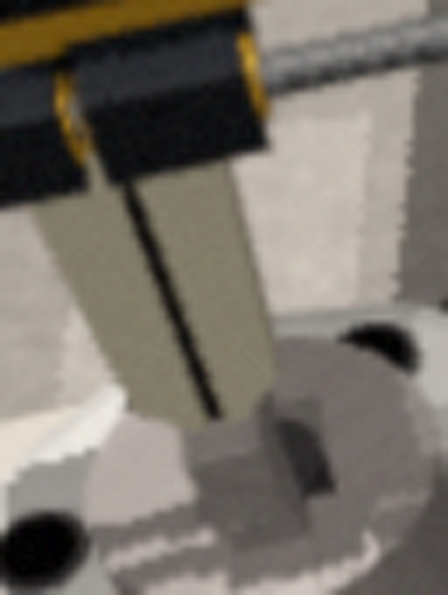

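The push reached about 23–25 N and the key sank about 2 mm. Lifting off and checking.

Call:
carry_out --increments '[{"linear": [0, 0.001, 0], "yaw": 0}, {"linear": [0, -0.003, 0], "yaw": 0}, {"linear": [0, -0.02, 0], "yaw": 0}, {"linear": [0, -0.05, 0], "yaw": 0}, {"linear": [0, -0.08, 0], "yaw": 0}]'

```text
t: 19.12
tool_pos: [0.5462, -0.1036, 0.2565]
orientation: [-0.116, -2.191, 2.2]
force: [-0.3, -0.5, 0.5]
opening: 0.0002
```

Call:
carry_out --increments '[{"linear": [0, -0.04, -0.06], "yaw": 0}, {"linear": [0, -0.04, -0.12], "yaw": 0}, {"linear": [0, -0.04, -0.18], "yaw": 0}, {"linear": [0, -0.04, -0.24], "yaw": 0}, {"linear": [0, -0.04, -0.26], "yaw": 0}]'

```text
t: 19.75
tool_pos: [0.5648, 0.1593, 0.2964]
orientation: [-0.112, -2.194, 2.201]
force: [1.0, 0.3, 0.0]
opening: 0.0007
```

Run:
```python
from h import *
inc([.5487,-.1032,.1771],np.radians(90)-.075)
a=robot.read_camera("scene");b=robot.read_camera("top")
cv2.imwrite("pics/s9.png",a); cv2.imwrite("pics/t9.png",b)
r=lambda i,x,y,w,h,k:cv2.resize(i[y:y+h,x:x+w],(w*k,h*k),interpolation=cv2.INTER_CUBIC)
cv2.imwrite("pics/z9.png",np.hstack([r(a,120,170,64,75,6),r(b,325,180,64,75,6)]))
```

```text
t 19.75 tcp [0.5648 0.1593 0.2964] zhead -1.6445 inc [1.000e-04 1.200e-01 2.627e-01] yaw 0.0013 F [1.03 0.33 0.03] open 0.0007 q [ 0.19  0.05  1.45 -0.01  1.62  1.84] tilt [ 0.0283 -0.0045 -0.9996]
```

View pics/z9.png

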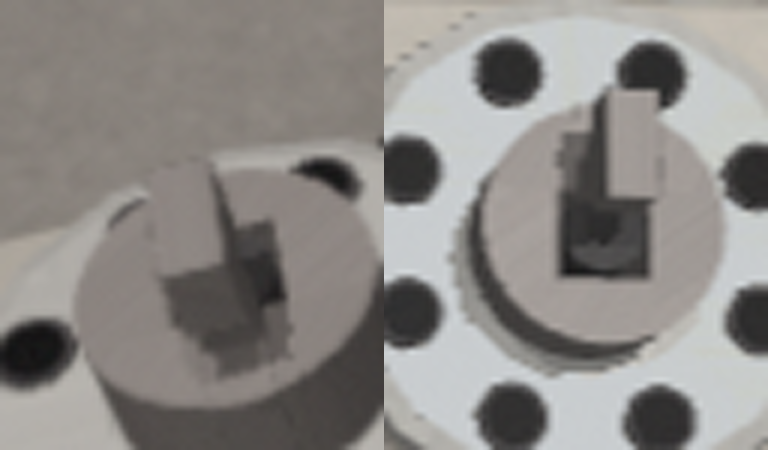

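View pics/s9.png

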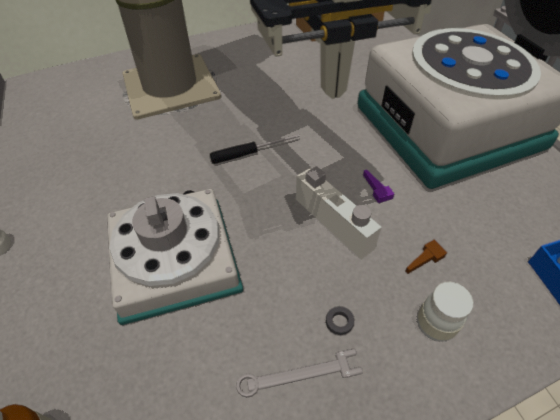

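The head looks offset sideways in the top view, at about (633,145) in the zoom, so I need to measure the tilt.

Run:
```python
from h import *
psi=-.075
ex=np.array([np.cos(psi),np.sin(psi),0]); ey=np.array([-np.sin(psi),np.cos(psi),0])
# head top corners: top view zoom -> px
T=np.array([(608,88),(659,90),(657,198),(606,196)])
T=(np.c_[T[:,0]-384,T[:,1]])/6-.5+[325,180]
S=np.array([(150,172),(207,160),(228,262),(160,280)])/6-.5+[120,170]
for z in(.160,.164,.168): 
    a=ray("top",T,z); b=ray("scene",S,z)
    print(z,[(v.mean(0)@ex*1000).round(1) for v in(a,b)],[(v.mean(0)@ey*1000).round(1) for v in(a,b)])
    print('  yaw top',np.arctan2(*( (a[0]+a[1]-a[2]-a[3])[[1,0]])), 'len',np.linalg.norm(a[0]-a[3]),'wid',np.linalg.norm(a[0]-a[1]))
g=cv2.cvtColor(cv2.imread("pics/t9.png"),cv2.COLOR_BGR2GRAY); print(g[192:228,352:374])
```

```text
0.16 [np.float64(556.1), np.float64(549.3)] [np.float64(-62.5), np.float64(-63.5)]
  yaw top -0.11320193739193729 len 0.03333776692487454 wid 0.01537060962027394
0.164 [np.float64(555.2), np.float64(553.0)] [np.float64(-61.7), np.float64(-62.8)]
  yaw top -0.11320193739193793 len 0.03316858874481938 wid 0.015292608842124812
0.168 [np.float64(554.3), np.float64(556.7)] [np.float64(-60.9), np.float64(-62.2)]
  yaw top -0.11320193739193778 len 0.032999410564764325 wid 0.015214608063975692
[[189 203 204 202 203 203 204 203 204 204 204 162  74  61  46  44  46  45
   43  44  44  46]
 [203 204 202 202 203 202 203 203 204 203 203 166  88  65  47  44  43  45
   45  44  45  48]
 [204 203 203 202 202 203 203 203 203 176 148 150 115  69  59  59  58  59
   54  46  44  57]
 [203 203 203 203 202 203 204 204 188 143 133 161 158 157 157 154 151 153
  121  47  52  68]
 [203 202 203 202 202 202 203 189 139  83 128 156 156 156 156 154 152 155
  124  56  68  91]
 [204 203 203 202 184 172 178 146  82  75 126 156 155 156 156 155 154 156
  125  59  84 157]
 [204 198 187 176 154 149 160 128  61  74 125 156 1
[... 2039 characters left out ...]
7  69  69  68  70  70  64 119
  155 152 154 155]
 [160 133  76  47  67  77  77  77  76  77  80  77  77  77  79  72  64 116
  153 155 157 154]
 [158 135  77  35  61  78  78  77  79  79  79  77  77  78  77  70  60 119
  156 156 155 154]
 [160 135  76  35  42  60  73  77  79  79  78  77  78  73  63  60  60 119
  156 155 154 154]
 [159 136  77  33  33  38  42  60  73  78  76  69  64  64  58  60  61 118
  155 154 154 155]
 [159 134  76  36  34  35  34  36  39  43  41  43  54  59  62  59  60 116
  154 154 155 154]
 [159 144 125 124 124 125 124 125 124 109  93  97 104 107 106 106 105 131
  154 153 154 154]
 [157 157 156 158 157 158 158 157 155 154 153 152 153 155 154 154 155 156
  154 154 155 155]]
```

Casting rays from both views puts the head's centre within about 0.3 mm of the gap's middle sideways. Along x it is 9 mm from the flat, so the key stands straight and only perspective makes it look offset. Both pins are still in place, and the robot is clear.

Run:
```python
from h import *
print(robot.close_job())
```

```text
the job is handed in; nothing more can be done
None
```

The key is wedged in the gap and let go, and the job is handed in. `close_job` gives no verdict.

**What I did:** I took the key out of the middle slot of the stand and lowered it into the gap until it met the shaft's flat. It started to wedge at about 31 mm deep. I pressed it to about 9 N in the grip, let go, and then pressed on the head with shut fingers. I finished with a push of about 23–25 N, then lifted clear at about 20 s.

**Last checks:**
- **Depth:** the tip is about 34 mm below the hub top.
- **Position:** each camera puts the head within about 0.3 mm of the gap's middle. Along x it is about 9 mm from the flat, so the key is upright as far as the pictures can show.
- **Pins:** both are still in the stand.

**What disagreed or went less well:**
- **Cameras:** the two views differed by 1–2 mm sideways, so I went by the key's position relative to the gap within each picture.
- **Final push:** the tool tilted about 0.03 rad and pulled sideways with about 5 N. The push overshot the 20 N target but stayed under 30 N in every reading.
- **Not checked:** I could not measure how hard the key presses on the shaft after release.

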